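# Zero the peak pointer and hold a filter module home in its test jig

## Task

I am about to test this filter module: first turn the knob of the power meter's peak pointer anticlockwise, fully back to its red zero stop, and leave it there. Then lay the module flat in the channel of the test jig, brass-striped end towards the sprung contact, and push it along the channel against the spring until it is fully home against the red hard stop. Keep pressing it firmly there and finish while still holding it, without letting go; leave the screwdriver, pliers and solder reel where they are.

Things in the scene. Friction and masses are not known exactly. Their poses are not given: they have to be found in the camera images.
- peak_knob (a joint): Angle of the peak pointer's knob (rad): 0 at the zero stop, growing as the knob turns clockwise seen from above; starts between 0.6 and 1.3. It turns about a vertical axis with light friction (about 0.04 N m), stays where it is left, and cannot go below 0.
- peak_grip (a point): Centre of the top of the knob's black grip bar, on the turning axis, 77 mm above the bench. The bar is 40 mm long along this frame's x axis (which turns with the knob), 12 mm wide along y, and reaches 24 mm down from this point to a round hub 34 mm across. A red pointer leaves the hub on the -x side and reaches 42 mm from the axis, below the bar.
- meter: Power meter fixed to the bench: grey box 120 x 110 x 45 mm with a white dial 100 mm across on top and the knob at its centre. Origin at the centre of the underside, z up. At joint value 0 the red pointer points along the meter's -x, beside a red post 6 mm across and 8 mm high (the zero stop) near the dial's edge.
- module: Filter module, loose, lying flat: aluminium block 70 mm long (its x), 40 mm wide (y), 40 mm high (z), about 0.2 kg, blue top, a brass stripe across the top at its +x end. Origin at the centre of the underside. The +x end goes towards the sprung contact. At the start its x axis is within 0.95 rad of the jig's. Pressed downwards, it drags on the channel floor.
- module_front (a point): Centre of the module's +x end face (brass contact spot), 35 mm ahead of the module's origin and 20 mm above its underside.
- jig: Test jig fixed to the bench: aluminium base 200 (x) x 96 (y) x 12 mm; origin at the centre of its underside, x along the channel towards the stop. Channel floor 12 mm up, open at the top and the -x end. Grey rails from x = -100 to 33 mm stand 46 mm apart (3 mm clearance each side of the module), then flare out from 6 mm to about 13 mm above the floor. Spring housing behind the stop: 48 mm high.
- stop: Red hard stop across the channel's +x end, fixed to the jig: origin at the bottom centre of its face, on the channel floor, 33 mm along the jig's x and 12 mm above its origin; the face looks to the jig's -x. Two blocks 34 mm high with a 20 mm gap for the plunger. When fully home the module's front face lies on this face.
- plunger (a joint): Travel of the sprung brass contact along the jig's +x (m): 0 when out, 0.020 when the module's front face meets the stop (it could itself go on to 0.024). Its spring pushes back along -x with about 3 N when out and 9 N at the stop (280 N/m), and drives the module back if it is let go.
- plunger_tip (a point): Nose of the plunger, a brass pin 12 mm across, 20 mm above the channel floor; when out it stands 20 mm in front of the stop's face. Moves with the plunger.
- screwdriver: Bystander: screwdriver with yellow handle, 170 mm long along its x, lying on the bench, under 40 mm high.
- pliers: Bystander: pliers with one yellow and one black handle, about 145 mm long along x, 12 mm high, lying on the bench.
- solder_reel: Bystander: red solder reel 52 mm across, 40 mm high, standing on the bench.
Mind the look-alikes: they are no part of the job. Of the things that look like the module, the smallest one is meant. There is more than one size of the meter; the one meant has the size given above.

How it is judged:
By the outcome, as a careful person would: the job done as asked, in the order asked, and still so for the second after the job is handed in, while the arm keeps its last pose, push and grip.
It also fails if it takes over 72 s, if anything falls off the work surface, if the arm or the gripper's body presses on something with over 40 N, if the wrist force passes 120 N, or if a joint passes its speed limit or range.

## Robot

A 6-joint arm with a two-finger parallel gripper is mounted at the origin on the work surface. World frame = base frame: x ahead of the robot, y to its left, z up, the work surface at z = 0. Lengths are in m, angles in degrees, forces in N, time in s.
With the tool pointing down it reaches from about 0.4 to 0.825 m from the base axis. Payload 7 kg.
Tool frame: the origin (TCP) lies at the very end of the fingers, on their centre line; the grasp point (between the pads) lies 19 mm behind it; z points along the fingers, y is the line along which they close (so a half turn about z gives the same grasp; the last joint's range is limited). The gripper opens to 88 mm and grips with 3 to 60 N. Pads are 19 mm wide; open, the fingers measure 130 mm over their backs; the gripper's body (78 mm by 193 mm) begins 47 mm behind the grasp point.
Start: joints at [92.424, 20.546, 0.682, 0, -70.136, -16.507], TCP at [0.164, 0.655, 0.227] pointing down, gripper open.
Joint ranges: [-176.03, 176.03], [-82.01, 121.73], [-58.28, 71.71], [-173.87, 95.51], [-174.79, -0.11], [-173.66, 173.66]. Speed limits (degrees/s): [136.94, 136.94, 172.46, 180, 180, 180].

## Interface

Orientations are given as [roll, pitch, yaw] about the fixed x, y, z axes, in that order (R = Rz(yaw) Ry(pitch) Rx(roll)).
In Python, from plant import get_state, capture, close_job, regions_of gives the robot as it stands.
- The arm moves only by the tool jog_arm, never from a script. Its argument "moves" is a list of rows, each a list of 3 entries, a list of its own where there are three numbers: the shift along the tool's x, y, z in cm, then the turn about the tool's z in degrees, then the finger opening in cm, from 0 to 8.76. A call has 1 to 12 rows; each row shifts and turns the commanded pose from where the row before left it, along the tool's axes as they then stand; what a row does not reach is not made up. A row lasts 1/8 s, in which the tool goes at most 62.5 mm and 10.7 degrees, less where a joint would pass 70% of its speed; a pose out of reach is approached as far as the arm can. A call is refused whole if a number of a shift passes 6.25 or a number of a turn 10.7, either way. A call with a gripper value outside its range is refused whole. The fingers move at their own pace and stop on an object; "newtons" is the grip in N (left out, the last holds). Time passes only in rows, so rows that do not move let the fingers close. It gives the time, the measured TCP pose, the force, the opening and the grip force at its end, in the units of the state.
- get_state(): the state, without advancing time (a new reading comes with each control period).
- capture(name): name is "side" or "top"; returns a dict with "pixels" (400x640x3 uint8, blue, green, red), "mtx" (3x3 intrinsics, pixels), "world_from_camera" (4x4, takes a point from camera to world coordinates). Camera axes: x right, y down, z forward; pixel columns grow to the right and rows downward; lengths in m; the calibration is good to about 2 mm. A picture is of the moment at which its call begins. There is no depth.
- close_job(): hands the job in; it is judged then, once.
Trained networks look in a picture, given as the dict that the camera call returned (one of the last four; its "shot" number tells which), for a name from the list of things; names that differ only in an ending like _2 or _b are one class to them, and where a whole thing is asked for, a point or a joint stands for the part that bears it (a point fixed in the world has none). Each returns a list of dicts, best first, with "confidence" (0 to 1); they miss things now and then, are a little off and sometimes report something else, mostly with a low value. They report only what shows in the picture. A call takes as long as a camera call. They do not tell look-alikes from the thing itself.
- regions_of(picture, thing): "pixels" (400x640 bool, what is visible of it) and "pixel" ([column, row] in pixels, amid what is visible of it).
The state is a dict: "time_s": time; "joints": joint angles; "qd": joint speeds; "joint_torque": joint torques, N m; "tcp_pos": TCP position; "eef_rot": TCP orientation; "contact_force": force on the tool from outside, world axes, zero at the start; "moment": the same for the moment, N m; "gripper_width": finger opening in m; "gripper_force": force on a finger pad.
Only numpy, scipy, OpenCV 4.12 (cv2) and the standard library are available. Lean on these libraries where they do the work, as an engineer would, in place of code of your own. Each camera call takes 0.05 s, during which the arm holds its last target. There are 200 camera calls.

## Working session

There is one attempt and no reset: what is moved stays moved. The work goes in short steps, Python scripts to look and compute and a tool call to move; the robot and the scene stay as the last step left them, time stands still between calls to the robot, and variables do not carry over. Pictures are saved under pics/ and viewed, at most 10 in all, crops included, and the job is handed in when it is done.

Besides the shell and the picture viewer there is one more tool, called as name(argument=value, ...), one argument or row to a line, values as JSON. jog_arm: Moves the arm, as the interface text tells. Its arguments: {"type":"object","properties":{"moves":{"type":"array"},"newtons":{"type":"number"}},"required":["moves"]}

```bash
mkdir -p pics; cat > h.py <<'E'
import numpy as np, cv2
from plant import get_state, capture, close_job, regions_of
def ray(p,uv):
    T=np.array(p['world_from_camera']);d=T[:3,:3]@np.linalg.inv(np.array(p['mtx']))@np.array([uv[0],uv[1],1.])
    return T[:3,3],d
def at(p,uv,z):
    o,d=ray(p,uv);return o+d*(z-o[2])/d[2]
def proj(p,X):
    T=np.linalg.inv(np.array(p['world_from_camera']));c=T[:3,:3]@np.array(X)+T[:3,3];q=np.array(p['mtx'])@c;return q[:2]/q[2]
E
python3 - <<'E'
from h import *
for n in ('top','side'):
    p=capture(n);cv2.imwrite(f'pics/{n}0.png',p['pixels']);print(n,np.round(p['world_from_camera'],3).tolist(),np.round(p['mtx'],1).tolist())
    if n=='top':
        for t in ('module','meter','jig','peak_knob','stop','plunger','screwdriver','pliers','solder_reel'):
            for r in regions_of(p,t): print(t,r['confidence'],r['pixel'],r['pixels'].sum(),np.round(at(p,r['pixel'],.04),3))
print(get_state())
E
```

```text
top [[-0.01, -0.999, 0.05, 0.437], [-1.0, 0.011, 0.013, 0.003], [-0.014, -0.05, -0.999, 1.179], [0.0, 0.0, 0.0, 1.0]] [[422.0, 0.0, 317.3], [0.0, 422.0, 194.5], [0.0, 0.0, 1.0]]
module 0.82 [433.2, 243.9] 862 [ 0.358 -0.29   0.04 ]
module 0.77 [386.1, 156.7] 857 [ 0.594 -0.169  0.04 ]
module 0.71 [425.9, 194.4] 483 [ 0.491 -0.274  0.04 ]
meter 0.87 [200.6, 288.9] 1230 [0.243 0.334 0.04 ]
meter 0.59 [217.4, 216.6] 1916 [0.437 0.289 0.04 ]
peak_knob 0.63 [199.1, 290.6] 90 [0.239 0.338 0.04 ]
peak_knob 0.53 [216.7, 215.7] 170 [0.439 0.291 0.04 ]
stop 0.51 [326.5, 160.0] 92 [ 0.587 -0.007  0.04 ]
plunger 0.41 [324.1, 164.3] 49 [ 0.575 -0.001  0.04 ]
screwdriver 0.7 [228.0, 104.0] 257 [0.744 0.261 0.04 ]
pliers 0.59 [420.1, 102.7] 270 [ 0.741 -0.264  0.04 ]
solder_reel 0.64 [307.8, 102.0] 317 [0.747 0.042 0.04 ]
side [[0.97, -0.109, 0.216, 0.266], [-0.242, -0.476, 0.846, -0.923], [0.01, -0.873, -0.488, 0.626], [0.0, 0.0, 0.0, 1.0]] [[386.6, 0.0, 321.6], [0.0, 386.6, 202.9], [0.0, 0.0, 1.0]]
{'time_s': 0.55, 'joints': array([ 9.24236551e+01,  2.05460534e+01,  6.80013955e-01,  1.04294631e-03,
       -7.01336099e+01, -1.65058256e+01]), 'qd': array([-0.00283014, -0.06291953, -0.02205124, -0.00956404, -0.04330529,
       -0.01601786]), 'joint_torque': array([ 1.12054771e-03, -5.81897736e+01,  2.93136048e+01,  6.99845999e+00,
        1.23076147e-02, -1.98860278e-05]), 'tcp_pos': array([0.16426803, 0.65468439, 0.22655319]), 'eef_rot': array([-1.79999385e+02, -8.40835545e-04, -1.40818161e+01]), 'contact_force': array([ 0.72962645, -1.75847836,  0.26157254]), 'moment': array([-0.00415305, -0.00570424,  0.03843966]), 'gripper_force': 0.0, 'gripper_width': 0.08768193848628235}
```

```bash
python3 - <<'E'
import cv2
a=cv2.imread('pics/top0.png')[60:330,150:470]
cv2.imwrite('pics/c0.png',cv2.resize(a,None,fx=2.2,fy=2.2,interpolation=cv2.INTER_CUBIC)[:, :800])
E
```

```text
(no output)
```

View pics/c0.png

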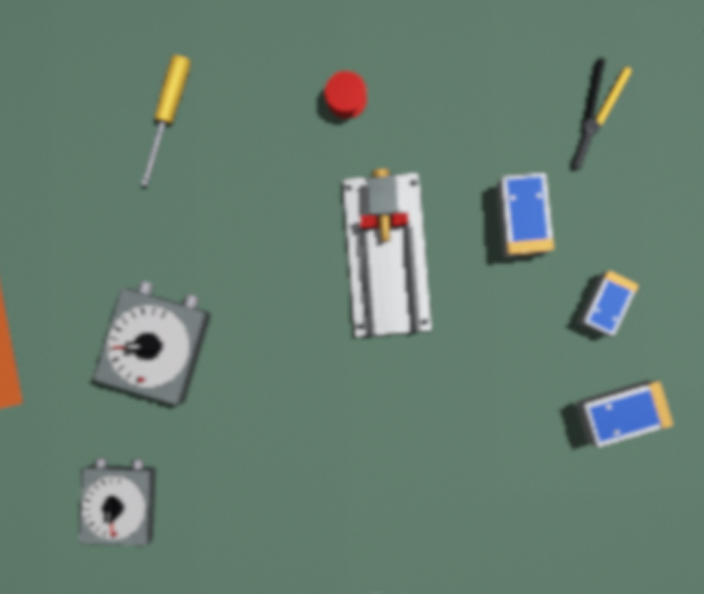

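View pics/side0.png

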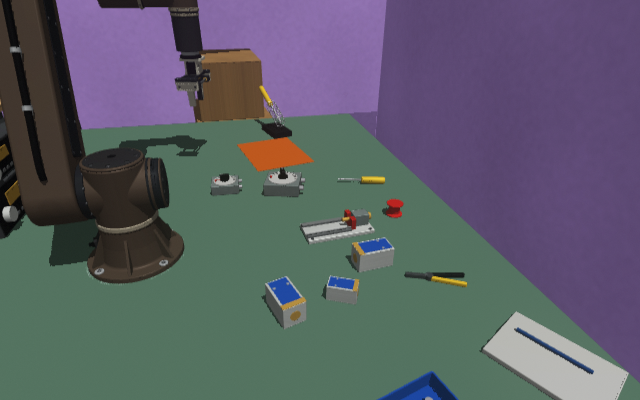

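Candidates: modules at (433,244), (386,157) and (426,194); the smallest is (426,194). Meters at (217,216), about 120 mm, and (200,289), about 90 mm; I choose (217,216). The jig channel opens towards the bottom of the picture, with its stop at (326,160). I'll check this choice in close crops and measure.

```bash
python3 - <<'E'
from h import *
p=capture('top');im=p['pixels']
z=lambda c,r,w,h,f:cv2.resize(im[r:r+h,c:c+w],None,fx=f,fy=f,interpolation=cv2.INTER_CUBIC)
J=z(300,130,55,90,6);M=z(185,182,66,72,6)[:,:400];K=z(405,175,45,42,6)
out=np.zeros((600,740,3),np.uint8);out[:540,:330]=J;out[:432-120,340:340+396]=M[60:372];out[320:320+252,340:340+270]=K
cv2.imwrite('pics/c1.png',out)
hsv=cv2.cvtColor(im,cv2.COLOR_BGR2HSV);H,S,V=cv2.split(hsv)
def blob(mask,c,r,w,h):
    m=np.zeros_like(mask);m[r:r+h,c:c+w]=mask[r:r+h,c:c+w];ys,xs=np.nonzero(m);return (xs.mean(),ys.mean()),len(xs),m
red=((H<8)|(H>172))&(S>130)&(V>60)
brass=(H>12)&(H<28)&(S>100)&(V>90);blue=(H>105)&(H<125)&(S>130)&(V>90)
dark=(V<45)
uv,n,_=blob(red,310,145,35,30);print('stop',uv,n,at(p,uv,.046))
n_,l,st,ce=cv2.connectedComponentsWithStats(red.astype(np.uint8));
for i in range(1,n_):
    if 185<ce[i][0]<345 and 130<ce[i][1]<250: print('red',ce[i],st[i],at(p,ce[i],.05))
n_,l,st,ce=cv2.connectedComponentsWithStats(brass.astype(np.uint8))
for i in range(1,n_):
    if 300<ce[i][0]<460 and 130<ce[i][1]<220: print('brass',ce[i],st[i],at(p,ce[i],.04))
uv,n,m=blob(blue,410,180,35,35);print('blue',uv,n,at(p,uv,.04),cv2.minAreaRect(np.argwhere(m)[:,::-1].astype(np.float32)))
uv,n,m=blob(dark,205,205,25,22);print('bar',uv,n,at(p,uv,.077),cv2.fitEllipse(np.argwhere(m)[:,::-1].astype(np.float32)))
white=(S<50)&(V>130)
uv,n,m=blob(white,190,190,55,60);h=cv2.convexHull(np.argwhere(m)[:,::-1].astype(np.int32));print('dial',cv2.fitEllipse(h.astype(np.float32)),n, at(p,cv2.fitEllipse(h.astype(np.float32))[0],.045))
E
```

```text
stop (np.float64(323.780487804878), np.float64(160.0609756097561)) 82 [5.85971192e-01 1.92852104e-04 4.60000000e-02]
red [330.86842105 159.5       ] [328 157   7   6  38] [ 0.58673306 -0.0188602   0.05      ]
red [317.65909091 160.54545455] [314 158   8   6  44] [0.58433124 0.01667455 0.05      ]
brass [322.83333333 138.05555556] [320 137   7   3  18] [0.64694551 0.0020974  0.04      ]
brass [324.4  162.46] [322 158   6  11  50] [ 0.58020256 -0.00143296  0.04      ]
brass [390.41666667 172.19444444] [380 169  22   7 108] [ 0.55165338 -0.17950813  0.04      ]
brass [431.88372093 186.93023256] [425 184  15   8  43] [ 0.51052343 -0.29021176  0.04      ]
blue (np.float64(426.9207317073171), np.float64(198.53048780487805)) 164 [ 0.47939636 -0.27617205  0.04      ] ((426.9000549316406, 198.70001220703125), (9.391485214233398, 18.335756301879883), 26.56505012512207)
bar (np.float64(216.71621621621622), np.float64(217.09459459459458)) 74 [0.43526321 0.28190814 0.077     ] ((216.45352172851562, 217.1009063720703), (7.750914573669434, 8.797921180725098), 76.44723510742188)
dial ((219.88137817382812, 212.34744262695312), (39.57436752319336, 51.93094253540039), 30.148622512817383) 1102 [0.44789851 0.28146572 0.045     ]
```

View pics/c1.png

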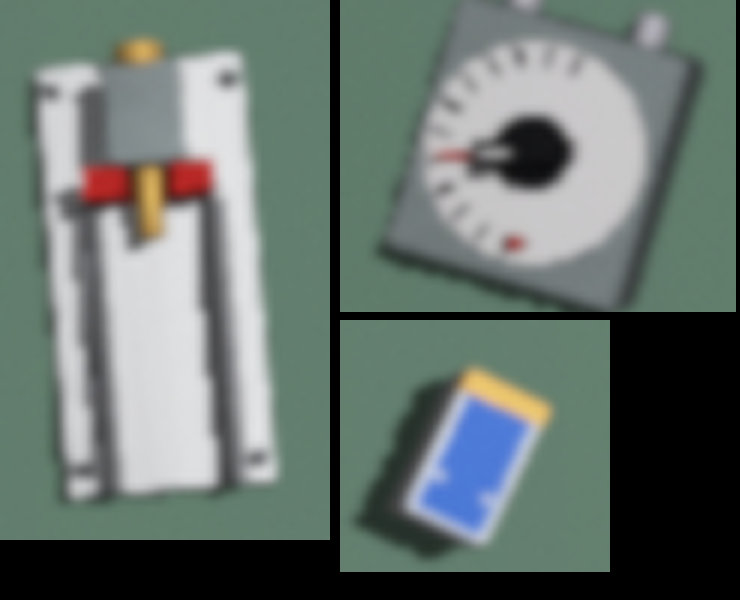

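The left crop shows the jig, with its stop at the top at about (324,160) and the plunger nose at (325,169). Upper right is the chosen meter, its pointer towards the left at (201,218) and the red post at (214,232). Lower right is the smallest module, brass end at the upper right, (432,187).

```bash
python3 - <<'E'
from h import *
p=capture('top')
j=lambda u,v,z:at(p,(300+(u-2.5)/6,130+(v-2.5)/6),z)
m=lambda u,v,z:at(p,(185+(u-342.5)/6,182+(v+57.5)/6),z)
k=lambda u,v,z:at(p,(405+(u-342.5)/6,175+(v-322.5)/6),z)
ang=lambda a,b:np.degrees(np.arctan2((b-a)[1],(b-a)[0]))
TL,TR,BR,BL=[j(*c,.012) for c in((35,70),(240,52),(277,480),(68,500))]
print('jig corners',np.round([TL,TR,BR,BL],4).tolist(),'c',(TL+TR+BR+BL)/4,ang(BL,TL),ang(BR,TR),ang(TR,TL)-90,np.linalg.norm(TL-BL),np.linalg.norm(TL-TR))
print('plunger rear/tip',j(140,50,.032),j(152,237,.032),ang(j(152,237,.032),j(140,50,.032)))
print('stop top mid',(j(104,183,.046)+j(191,178,.046))/2)
d=m(533,153,.045);print('dial',d,'ptr',ang(d,m(437,156,.052)),'post',ang(d,m(514,243,.053)),'box',ang(m(460,0,.045),m(385,250,.045)),ang(m(385,250,.045),m(615,312,.045)))
a,b,c,e=[k(*q,.04) for q in((470,367),(552,410),(487,545),(404,508))]
print('mod',(a+b+c+e)/4,ang(e,a),ang(c,b),np.linalg.norm(a-e),np.linalg.norm(a-b))
# side view check
s=capture('side')
for t in('module','meter','jig','stop','peak_knob'):
    for r in regions_of(s,t): print(t,round(r['confidence'],2),np.round(r['pixel'],1),r['pixels'].sum())
print([proj(s,q).round(1).tolist() for q in((a+b+c+e)/4*[1,1,.5],d,(TL+TR+BR+BL)/4)])
cv2.imwrite('pics/s1.png',cv2.resize(s['pixels'][160:310,200:400],None,fx=4,fy=4,interpolation=cv2.INTER_CUBIC))
E
```

```text
jig corners [[0.6438, 0.0507, 0.012], [0.651, -0.0446, 0.012], [0.4523, -0.0591, 0.012], [0.4441, 0.0372, 0.012]] c [ 0.54777457 -0.00392732  0.012     ] 3.858067644808348 4.170929488828477 4.335651831443641 0.20013194216472144 0.09552624893652367
plunger rear/tip [0.64880224 0.0018554  0.032     ] [ 0.56303373 -0.00267826  0.032     ] 3.0257985589381295
stop top mid [ 0.58702801 -0.00085674  0.046     ]
dial [0.43524742 0.28990432 0.045     ] ptr 91.2448747704788 post 170.89979376059227 box 163.3838885412751 -105.46930567577868
mod [ 0.48219256 -0.27813085  0.04      ] -26.136378040556835 -26.834320155813764 0.07020783258748853 0.04126047803900502
module 0.66 [284.3 298.8] 1485
module 0.63 [370.  257.2] 1159
meter 0.86 [281.8 182.8] 927
meter 0.69 [225.  186.8] 595
jig 0.71 [338.7 226.9] 1582
stop 0.53 [350.9 219. ] 141
peak_knob 0.55 [227.  175.9] 48
peak_knob 0.45 [282.3 177.8] 41
[[342.3, 289.0], [282.7, 177.3], [336.8, 225.7]]
```

View pics/s1.png

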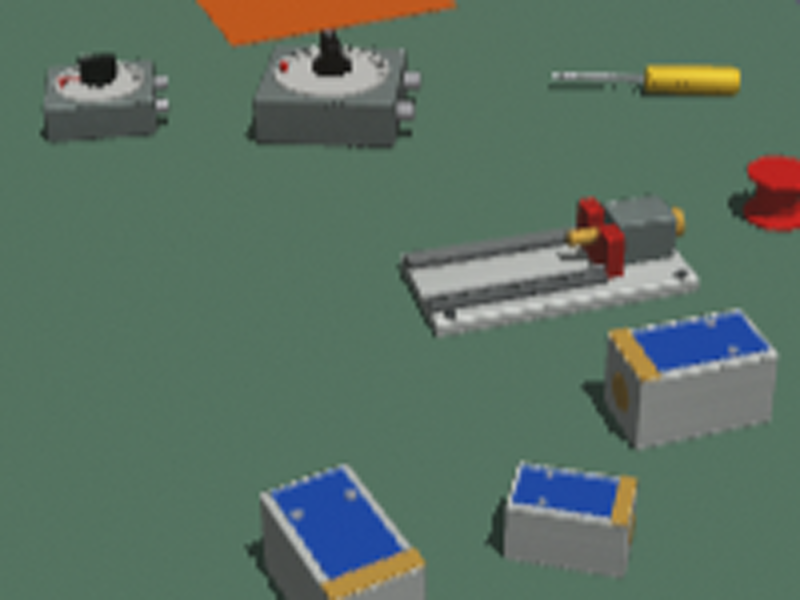

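jog_arm(
  moves=[
    [[3.51,2.88,0.3],0,5],
    [[3.51,2.88,0.3],0,5],
    [[3.51,2.88,0.3],0,5],
    [[3.51,2.88,0.3],0,5],
    [[3.51,2.88,0.3],0,5],
    [[3.51,2.88,0.3],0,5],
    [[3.51,2.88,0.3],0,5],
    [[3.51,2.88,0.3],0,5],
    [[3.51,2.88,0.3],0,5],
    [[3.51,2.88,0.3],0,5],
  ],
  newtons=20,
)

```text
time_s: 2.2
tcp_pos: [0.4354, 0.2888, 0.1968]
eef_rot: [-180.0, -0.0, -14.1]
contact_force: [1.1, 0.6, 0.2]
gripper_width: 0.0498
gripper_force: 0.0
```

jog_arm(
  moves=[
    [[0,0,1],10.68,5],
    [[0,0,1],10.68,5],
    [[0,0,1],10.68,5],
    [[0,0,1],10.68,5],
    [[0,0,1],10.68,5],
    [[0,0,1],10.68,5],
    [[0,0,1],10.68,5],
    [[0,0,0],0,5],
    [[0,0,0],0,5],
  ],
)

```text
time_s: 3.32
tcp_pos: [0.4349, 0.2901, 0.127]
eef_rot: [-180.0, 0.0, -88.6]
contact_force: [0.4, 0.6, -0.3]
gripper_width: 0.0497
gripper_force: 0.0
```

jog_arm(
  moves=[
    [[0,0,1.7],0,5],
    [[0,0,1.7],0,5],
    [[0,0,1.7],0,5],
    [[0,0,1.7],0,5],
    [[0,0,0],0,5],
    [[0,0,0],0,1],
    [[0,0,0],0,1],
    [[0,0,0],0,1],
    [[0,0,0],0,1],
    [[0,0,0],0,1],
  ],
  newtons=20,
)

```text
time_s: 4.58
tcp_pos: [0.4352, 0.2901, 0.0588]
eef_rot: [-179.9, 0.0, -88.8]
contact_force: [2.4, -1.6, -0.3]
gripper_width: 0.0118
gripper_force: 20.0
```

jog_arm(
  moves=[
    [[0,0,0],-7,1],
    [[0,0,0],-7,1],
    [[0,0,0],-7,1],
    [[0,0,0],-7,1],
    [[0,0,0],-7,1],
    [[0,0,0],-7,1],
    [[0,0,0],-7,1],
    [[0,0,0],-7,1],
    [[0,0,0],-7,1],
    [[0,0,0],-3,1],
    [[0,0,0],0,1],
    [[0,0,0],0,1],
  ],
)

```text
time_s: 6.08
tcp_pos: [0.4334, 0.2886, 0.0588]
eef_rot: [179.8, 0.1, -22.9]
contact_force: [-6.3, -2.6, 9.8]
gripper_width: 0.0116
gripper_force: 20.0
```

```bash
python3 -c "
from h import *
s=get_state();print(s['moment'],s['contact_force'],s['eef_rot'],s['tcp_pos'])"
```

```text
[-1.09775931  2.50064561  0.01191273] [-6.25719704 -2.57830829  9.79818687] [ 1.79843237e+02  6.17991297e-02 -2.28557723e+01] [0.43337405 0.28864403 0.058783  ]
```

jog_arm(
  moves=[
    [[0,0,0],-2,1],
    [[0,0,0],-2,1],
    [[0,0,0],-2,1],
    [[0,0,0],-1,1],
    [[0,0,0],0,1],
  ],
)

```text
time_s: 6.7
tcp_pos: [0.4333, 0.2885, 0.0588]
eef_rot: [179.8, 0.1, -15.9]
contact_force: [-7.1, -3.9, 10.1]
gripper_width: 0.0119
gripper_force: 20.1
```

```bash
python3 -c "
from h import *
s=get_state();print(s['moment'],s['contact_force'],s['eef_rot'],s['tcp_pos'])"
```

```text
[-1.34379586  2.27054395 -0.33976076] [-7.07730838 -3.9001209  10.12350783] [ 1.79841368e+02  8.78266928e-02 -1.58832560e+01] [0.4333345  0.2884689  0.05875556]
```

jog_arm(
  moves=[
    [[0,0,0],-1.5,1],
    [[0,0,0],-1.5,1],
    [[0,0,0],0,1],
    [[0,0,0],0,1],
  ],
)

```text
time_s: 7.2
tcp_pos: [0.4335, 0.2885, 0.0587]
eef_rot: [179.9, 0.1, -12.9]
contact_force: [-5.4, -3.5, 8.9]
gripper_width: 0.0125
gripper_force: 20.8
```

```bash
python3 -c "
from h import *
s=get_state();print(s['moment'],s['contact_force'],s['eef_rot'],s['tcp_pos'])"
```

```text
[-1.42127453  1.93632586 -0.43792028] [-5.43622777 -3.54180335  8.94690154] [ 1.79852452e+02  8.99625867e-02 -1.29124750e+01] [0.4334626  0.28847444 0.0586944 ]
```

jog_arm(
  moves=[
    [[0,0,0],0,4],
    [[0,0,0],0,4],
    [[0,0,0],0,4],
    [[0,0,-2],0,5],
    [[0,0,-3],0,7],
    [[0,0,-3],0,7],
    [[0,0,-3],0,7],
    [[0,-4,0],0,7],
    [[0,-5,0],0,7],
    [[0,5,0],0,7],
    [[0,4,0],0,7],
  ],
)

```text
time_s: 8.57
tcp_pos: [0.4341, 0.2892, 0.167]
eef_rot: [179.8, 0.1, -12.8]
contact_force: [0.1, -0.3, 0.5]
gripper_width: 0.0702
gripper_force: 0.0
```

jog_arm(
  moves=[
    [[0,0,0],6.85,7],
    [[0,0,0],6.85,7],
    [[2.96,4.86,0],0,7],
    [[2.96,4.86,0],0,7],
    [[2.96,4.86,0],0,7],
    [[2.96,4.86,0],0,7],
    [[2.96,4.86,0],0,7],
    [[2.96,4.86,0],0,7],
    [[2.96,4.86,0],0,7],
    [[2.96,4.86,0],0,7],
    [[2.96,4.86,0],0,7],
    [[2.96,4.86,0],0,7],
  ],
)

```text
time_s: 10.07
tcp_pos: [0.4824, -0.2791, 0.1686]
eef_rot: [-180.0, -0.0, -26.5]
contact_force: [1.1, 1.0, 0.2]
gripper_width: 0.0699
gripper_force: 0.0
```

```bash
python3 - <<'E'
from h import *
p=capture('top');im=p['pixels'][182:254,185:251]
cv2.imwrite('pics/m2.png',cv2.resize(im,None,fx=8,fy=8,interpolation=cv2.INTER_CUBIC))
s=get_state();print(s['tcp_pos'],s['eef_rot'],s['joints'])
E
```

```text
[ 0.48258764 -0.28419149  0.16823885] [ 1.79901010e+02 -2.60571138e-02 -2.66387812e+01] [-10.39254757  12.41544919 -18.81882188   0.11966934 -58.76846169
  73.69169316]
```

View pics/m2.png

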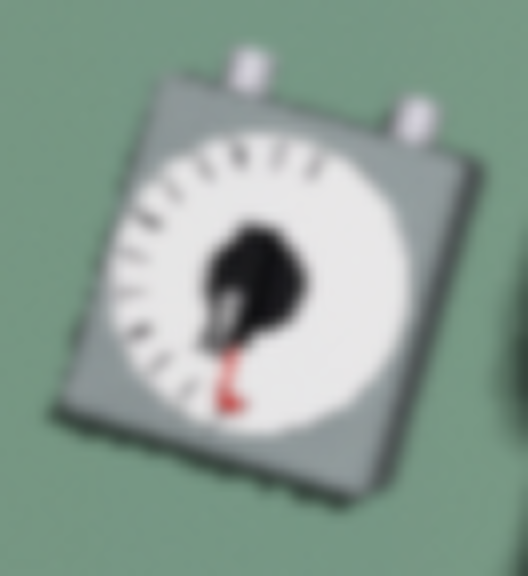

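The pointer now lies against the red post at crop (230,403), so the knob is at its zero stop. Next I descend on the module.

jog_arm(
  moves=[
    [[-0.3,-0.5,2],0,7],
    [[0,0,3],0,7],
    [[0,0,3],0,7],
    [[0,0,0],0,7],
    [[0,0,0],0,7],
  ],
)

```text
time_s: 10.75
tcp_pos: [0.4825, -0.2715, 0.0895]
eef_rot: [180.0, -0.1, -26.5]
contact_force: [0.5, -0.3, 0.2]
gripper_width: 0.0698
gripper_force: 0.0
```

jog_arm(
  moves=[
    [[0.25,0.55,1.2],0,7],
    [[0,0,2],0,7],
    [[0,0,2],0,7],
    [[0,0,2],0,7],
    [[0,0,0],0,7],
    [[0,0,0],0,7],
  ],
)

```text
time_s: 11.5
tcp_pos: [0.4822, -0.2777, 0.0173]
eef_rot: [-180.0, -0.1, -26.5]
contact_force: [-0.7, 0.2, 0.1]
gripper_width: 0.07
gripper_force: 0.0
```

jog_arm(
  moves=[
    [[0,0,0],0,3.5],
    [[0,0,0],0,3.5],
    [[0,0,0],0,3.5],
    [[0,0,0],0,3.5],
    [[0,0,0],0,3.5],
    [[0,0,0],0,3.5],
  ],
  newtons=45,
)

```text
time_s: 12.25
tcp_pos: [0.4817, -0.2774, 0.0168]
eef_rot: [180.0, -0.0, -26.5]
contact_force: [-1.5, 0.6, 5.0]
gripper_width: 0.0397
gripper_force: 45.0
```

jog_arm(
  moves=[
    [[0,0,-2],0,3.5],
    [[0,0,-3],-10.2,3.5],
    [[0,0,-3],-10.2,3.5],
    [[0,0,0],-10.2,3.5],
    [[0.6,-3.35,0],0,3.5],
    [[0.63,-3.35,0],0,3.5],
    [[0.63,-3.35,0],0,3.5],
    [[0.63,-3.35,0],0,3.5],
    [[0.63,-3.35,0],0,3.5],
    [[0.63,-3.35,0],0,3.5],
    [[0.63,-3.35,0],0,3.5],
    [[0.63,-3.35,0],0,3.5],
  ],
)

```text
time_s: 13.75
tcp_pos: [0.5122, -0.0053, 0.0961]
eef_rot: [-180.0, 0.0, 4.0]
contact_force: [0.4, -0.3, -1.0]
gripper_width: 0.0396
gripper_force: 45.0
```

jog_arm(
  moves=[
    [[0,0,0.5],0,3.5],
    [[0,0,0.5],0,3.5],
    [[0,0,0],0,3.5],
    [[0,0,0],0,3.5],
  ],
)

```text
time_s: 14.25
tcp_pos: [0.5125, -0.0072, 0.0865]
eef_rot: [180.0, 0.0, 4.0]
contact_force: [0.1, -0.4, -1.8]
gripper_width: 0.0398
gripper_force: 45.0
```

```bash
python3 - <<'E'
from h import *
s=get_state();print(s['tcp_pos'],s['eef_rot'],s['contact_force'],s['moment'])
p=capture('side')
cv2.imwrite('pics/s2.png',cv2.resize(p['pixels'][130:280,250:450],None,fx=4,fy=4,interpolation=cv2.INTER_CUBIC))
E
```

```text
[ 0.51247351 -0.00716731  0.08647589] [1.79994156e+02 1.61162797e-02 3.99449759e+00] [ 0.13296498 -0.42438993 -1.78158559] [-0.05089103 -0.02053649 -0.00525645]
```

View pics/s2.png

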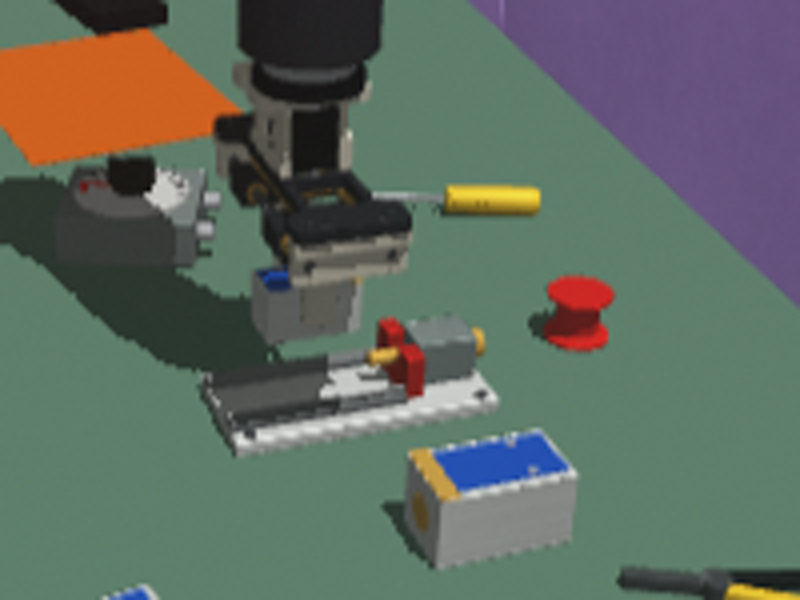

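The module hangs level above the channel at crop (305,300), brass end towards the stop and clear of the plunger. I lower it.

jog_arm(
  moves=[
    [[0,-0.08,1.5],0,3.5],
    [[0,0,1.5],0,3.5],
    [[0,0,1],0,3.5],
    [[0,0,0.5],0,3.5],
    [[0,0,0.5],0,3.5],
    [[0,0,0],0,3.5],
    [[0,0,0],0,3.5],
  ],
)

```text
time_s: 15.18
tcp_pos: [0.5128, -0.0056, 0.0368]
eef_rot: [-180.0, -0.0, 4.1]
contact_force: [1.2, -0.1, -1.2]
gripper_width: 0.0395
gripper_force: 45.0
```

jog_arm(
  moves=[
    [[0,0,0.2],0,3.5],
    [[0,0,0.2],0,3.5],
    [[0,0,0.2],0,3.5],
    [[0,0,0.1],0,3.5],
    [[0,0,0],0,3.5],
    [[0,0,0],0,3.5],
  ],
)

```text
time_s: 15.92
tcp_pos: [0.5126, -0.0057, 0.0296]
eef_rot: [180.0, -0.0, 4.1]
contact_force: [-0.2, 0.6, -1.5]
gripper_width: 0.0397
gripper_force: 45.0
```

jog_arm(
  moves=[
    [[0,0,0.1],0,3.5],
    [[0,0,0],0,3.5],
    [[0,0,0],0,3.5],
  ],
)

```text
time_s: 16.3
tcp_pos: [0.5127, -0.0056, 0.0288]
eef_rot: [-180.0, -0.0, 4.1]
contact_force: [-1.4, -0.2, 4.1]
gripper_width: 0.04
gripper_force: 45.0
```

jog_arm(
  moves=[
    [[0,0,-0.04],0,3.5],
    [[0.4,0,0],0,3.5],
    [[0.4,0,0],0,3.5],
    [[0.4,0,0],0,3.5],
    [[0.4,0,0],0,3.5],
    [[0.4,0,0],0,3.5],
    [[0.3,0,0],0,3.5],
    [[0.3,0,0],0,3.5],
    [[0.2,0,0],0,3.5],
    [[0,0,0],0,3.5],
    [[0,0,0],0,3.5],
  ],
  newtons=60,
)

```text
time_s: 17.68
tcp_pos: [0.5369, -0.0046, 0.0289]
eef_rot: [179.9, 0.4, 4.0]
contact_force: [-13.8, 0.9, 14.3]
gripper_width: 0.0395
gripper_force: 60.0
```

jog_arm(
  moves=[
    [[0,0,-0.1],0,3.5],
    [[0.2,0,0],0,3.5],
    [[0.2,0,0],0,3.5],
    [[0.2,0,0],0,3.5],
    [[0,0,0],0,3.5],
    [[0,0,0],0,3.5],
  ],
)

```text
time_s: 18.42
tcp_pos: [0.5426, -0.0042, 0.029]
eef_rot: [179.9, 0.4, 4.0]
contact_force: [-11.2, 1.7, 6.1]
gripper_width: 0.0395
gripper_force: 60.0
```

jog_arm(
  moves=[
    [[0.15,0,-0.03],0,3.5],
    [[0.15,0,0],0,3.5],
    [[0,0,0],0,3.5],
    [[0,0,0],0,3.5],
  ],
)

```text
time_s: 18.92
tcp_pos: [0.5445, -0.004, 0.029]
eef_rot: [179.9, 0.5, 4.0]
contact_force: [-13.0, 2.7, 7.5]
gripper_width: 0.0395
gripper_force: 60.0
```

jog_arm(
  moves=[
    [[0.15,0,0],0,3.5],
    [[0.15,0,0],0,3.5],
    [[0,0,0],0,3.5],
    [[0,0,0],0,3.5],
  ],
)

```text
time_s: 19.42
tcp_pos: [0.5445, -0.0041, 0.029]
eef_rot: [179.9, 0.8, 4.0]
contact_force: [-25.7, 5.9, 18.3]
gripper_width: 0.0395
gripper_force: 60.0
```

```bash
python3 - <<'E'
from h import *
s=get_state();print(s['tcp_pos'],s['eef_rot'],s['contact_force'],s['moment'])
p=capture('side')
a=cv2.resize(p['pixels'][185:255,290:390],None,fx=8,fy=8,interpolation=cv2.INTER_CUBIC)
cv2.imwrite('pics/s3.png',a)
# expected stop-face bottom/top edges & module corners in crop px, if home
c=np.array([.5478,-.0039,0]);t=np.radians(4.1);u=np.array([np.cos(t),np.sin(t),0]);v=np.array([-u[1],u[0],0])
f=lambda x,y,z:((proj(p,c+u*x+v*y+[0,0,z])-[290,185])*8).round().tolist()
print('stop near top/bot',f(.033,-.0325,.046),f(.033,-.02,.046),'mod rear top near/far',f(-.037,-.02,.052),f(-.037,.02,.052),'rear bottom near',f(-.037,-.02,.026), 'front near top',f(.033,-.02,.052))
E
```

```text
[ 0.54446451 -0.00410058  0.02902944] [179.93387999   0.79611213   3.95190008] [-25.71885382   5.8789528   18.29802064] [2.37438245 8.80637399 0.14704483]
stop near top/bot [495.0, 277.0] [482.0, 260.0] mod rear top near/far [298.0, 276.0] [263.0, 220.0] rear bottom near [297.0, 338.0] front near top [483.0, 245.0]
```

View pics/s3.png

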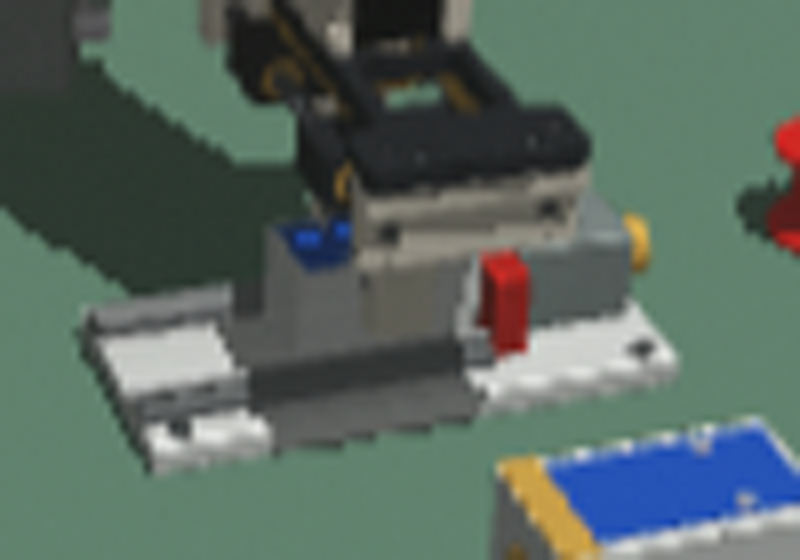

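The module sits with its front against the red stop at crop (485,300); its rear top corner at (300,270) is close to the (298,276) predicted for fully home. I ease the down-force and press a little more.

jog_arm(
  moves=[
    [[0,0,-0.1],0,3.5],
    [[0.1,0,-0.1],0,3.5],
    [[0.1,0,0],0,3.5],
    [[0,0,0],0,3.5],
    [[0,0,0],0,3.5],
    [[0,0,0],0,3.5],
  ],
)

```text
time_s: 20.23
tcp_pos: [0.5445, -0.0041, 0.0294]
eef_rot: [179.9, 1.0, 3.9]
contact_force: [-24.9, 7.4, 8.0]
gripper_width: 0.04
gripper_force: 60.0
```

jog_arm(
  moves=[
    [[0,-0.1,0],0,3.5],
    [[0,-0.1,0],0,3.5],
    [[0.1,0,0],0,3.5],
    [[0,0,0],0,3.5],
    [[0,0,0],0,3.5],
    [[0,0,0],0,3.5],
    [[0,0,0],0,3.5],
  ],
)

```text
time_s: 21.1
tcp_pos: [0.5444, -0.004, 0.0294]
eef_rot: [179.8, 1.1, 3.9]
contact_force: [-24.8, -2.2, 10.6]
gripper_width: 0.0399
gripper_force: 60.0
```

```bash
python3 -c "
from h import *
print(close_job())"
```

```text
the job is handed in; nothing more can be done
None
```

The job is handed in: the peak knob was turned back to its red zero stop and left there, and the module lies flat in the jig, brass end first, still held against the red hard stop with about 25 N; I didn't touch the screwdriver, pliers or solder reel.

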